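Close up the curing box and start it

ROBOT

A 6-joint arm with a two-finger parallel gripper is mounted at the origin on a cart in front of the work surface, level with it; the furniture and walls round the work are solid. World frame = base frame: x ahead of the robot, y to its left, z up, the work surface at z = 0. Lengths are in m, angles in degrees, forces in N, time in s.
With the tool pointing down it reaches from about 0.375 to 0.9 m from the base axis. Payload 3.1 kg.
Tool frame: the origin (TCP) lies at the very end of the fingers, on their centre line; the grasp point (between the pads) lies bot.hold_point_z behind it (bot.hold_point_z is the distance from the TCP to the grasp point, in m); z points along the fingers, y is the line along which they close (so a half turn about z gives the same grasp; the last joint's range is limited). The gripper opens to 87 mm and grips with 3 to 60 N. Pads are 19 mm wide; open, the fingers measure 117 mm over their backs; the gripper's body (75 mm by 190 mm) begins 51 mm behind the grasp point.
Start: joints at [63.856, 30.224, 82.088, -0, 67.689, -10.227], TCP at [0.171, 0.601, 0.195] pointing down, gripper open.
Joint ranges: [-176.69, 176.69], [-43.24, 126.21], [12.49, 139.97], [-82, 262], [0, 151.66], [-163.58, 163.58]. Speed limits (degrees/s): [159.86, 159.86, 180, 180, 180, 180].

INTERFACE

Orientations are given as a 3x3 rotation matrix whose columns are the frame's x, y, z axes.
In Python, from rig import bot gives the robot as it stands.
- The arm moves only by the tool apply_moves, never from a script. Its argument "plan" is one flat list of numbers, 4 for each row, row after row: the shift along the world's x, y, z normalised to -1 to 1, where 1 is 0.05 m, then the turn about the world's z normalised to -1 to 1, where 1 is 10 degrees. A call has 1 to 12 rows; each row shifts and turns the commanded pose from where the row before left it; what a row does not reach is not made up. A row lasts 1/8 s, in which the tool goes at most 62.5 mm and 10.7 degrees, less where a joint would pass 70% of its speed; a pose out of reach is approached as far as the arm can. A call with a number of a shift or a turn outside -1 to 1 is refused whole. A call with a gripper value outside its range is refused whole. "grip" is the closure, from -1 (fully open) to 1 (shut), so that 0 is half open, set as the call begins (left out, the last holds). The fingers move at their own pace and stop on an object; the grip force is fixed at half the most. Time passes only in rows, so rows that do not move let the fingers close. It gives the time, the measured TCP pose, the force, the opening and the grip force at its end, in the units of the state.
- bot.read_state(): the state, without advancing time (a new reading comes with each control period).
- bot.capture(name): name is "side" or "top" or "wrist"; returns (picture, depth): 420x560x3 uint8, red, green, blue; 420x560 float32, m along the optical axis (not along the pixel's ray), 0 where there is no reading.
- bot.camera_info(name): a dict with "vertical_fov" (degrees; the focal length in pixels is half the picture's height over the tangent of half this angle, whatever the lens; pixels are square), "cx", "cy" (the principal point, pixels), "k1" (the pictures are not rectified: a ray, as slopes to the right and down, at radius r is drawn at 1 + k1 r^2 times it, then the intrinsics apply), "rvec" (rotation vector, rad) and "tvec" (3), from world to camera coordinates, as OpenCV has them; the wrist camera has in their place "mount" (4x4, takes a point from camera to tool coordinates, whose origin is the TCP and whose axes are the flange's). Camera axes: x right, y down, z forward; pixel columns grow to the right and rows downward; lengths in m; the calibration is good to about 2 mm. A picture is of the moment at which its call begins: read the wrist's pose just before it. camera_info takes no time and is no camera call.
- bot.hand_in(): hands the job in; it is judged then, once.
Trained networks look in the newest picture that a camera, given by its name, has taken for a name from the list of things; names that differ only in an ending like _2 or _b are one class to them, and where a whole thing is asked for, a point or a joint stands for the part that bears it (a point fixed in the world has none). Each returns a list of dicts, best first, with "p" (0 to 1); they miss things now and then, are a little off and sometimes report something else, mostly with a low value. They report only what shows in the picture. A call takes as long as a camera call.
- bot.outline_of(camera, target): "mask" (420x560 bool, what is visible of it) and "xy" ([column, row] as shares, 0 to 1, of the picture: columns of its width, rows of its height, amid what is visible of it).
- bot.pinpoint(camera, target): "xy" ([column, row] as shares, 0 to 1, of the picture: columns of its width, rows of its height: a listed point, or the origin of a listed thing).
The state is a dict: "time_s": time; "joint_positions": joint angles; "qvel": joint speeds; "tau": joint torques, N m; "position": TCP position; "tcp_rot": TCP orientation; "force": force on the tool from outside, world axes, zero at the start; "moment": the same for the moment, N m; "opening": opening from 0.0 (shut) to 1.0 (fully open); "grasp_force": force on a finger pad.
Only numpy, scipy, OpenCV 4.12 (cv2) and the standard library are available. Lean on these libraries where they do the work, as an engineer would, in place of code of your own. Each camera call takes 0.05 s, during which the arm holds its last target. There are 200 camera calls.

TASK

Start the curing run with your fingertips alone, gripping and lifting nothing: first push the tray with the mould fully home into the white curing box, then push the door fully shut, and only then press the start button on top of the box down and let it come up again. Leave all the things standing round about where they are.

Things in the scene. Friction and masses are not known exactly. Their poses are not given: they have to be found in the camera images.
- curing_box: white curing box, 130 deep (x) x 140 wide (y) x 80 mm high, fixed; origin at the centre of its underside, on the board (board top at z = 21.5 mm). Its open front looks along its own -x, to the robot, with the rim at x = -65 mm; turned by up to 0.2 rad. The door's hinge axis is upright at x = -66, y = -68 mm of this frame (front corner on the robot's right).
- tray_front (a point): centre of the outer face of the front panel of the aluminium tray (box axes: outward is -x), which slides out along the box's -x with a pink mould fixed on it. Panel 118 wide, 42 high, 6 mm thick, from 20 to 62 mm above the board (this point: 45), free gap below. Fully home, its face is flush with the box's front rim.
- tray (a joint): how far the tray stands out of the box, m: 0 = fully home (hard stop), grows as it comes out, at most 0.085. Slides with about 1.5 N of friction and stays where it is left.
- door_push (a point): point on the outer face of the door, 46 mm above the board. Axes turn with the door: -x outward normal, y from the hinge to the free edge, z up; the point lies 10 mm along -x and 95 mm along y from the hinge axis. Door: flat grey-framed panel with amber window, no handle, 138 wide (free edge 43 mm past the point), 8 thick, 14 to 78 mm above the board.
- door (a joint): door angle, rad: 0 = shut against the front of the box (hard stop), grows as it swings open towards the robot and on to the right (1.57 = square to the front; at most 2.0). Light friction (under 1 N at the point above); stays where it is left.
- start_button_top (a point): top centre of the black round start button, 26 mm across, in its grey collar on top of the box (15 mm behind the box's centre); it stands 14 mm above the box top and 8 mm above its collar when up, and is pressed straight down.
- start_button (a joint): how far the button is pressed, m: 0 = up, 0.006 = fully down (about 5 N); springs back when let go.
- amber_jar: small jar with a black screw cap, 61 mm across, 64 mm high; bystander, loose; origin at the centre of its underside
- dropper: brown dropper bottle, 42 mm across, 118 mm high; bystander, loose; origin at the centre of its underside. To the left of it and of the jar stands a wire rack with two upright posts, 24 mm thick and 1.5 m high, at about x = 0.14, y = 0.29 m and x = 0.70, y = 0.29 m: keep the arm clear of them
- lid_a: white jar lid lying flat, 42 mm across, 9 mm high; bystander, loose; origin at the centre of its underside
- lid_b: second white jar lid lying flat, 42 mm across, 9 mm high; bystander, loose; origin at the centre of its underside
- spare_mould: spare pink mould, a rounded block 44 x 57 x 27 mm, standing free beside the box on the robot's left; bystander, loose; origin at the centre of its underside
- tweezer: steel tweezers lying flat, 15 x 126 x 5 mm, long along their y; bystander, loose; origin at the centre of its underside
- resin_syringe: white plastic syringe lying down, 27 x 76 x 16 mm, long along its y; bystander, loose; origin at the centre of its underside

How it is judged:
By the outcome, as a careful person would: the job done as asked, in the order asked, and still so for the second after the job is handed in, with the robot touching nothing.
It also fails if it takes over 72 s, if anything falls off the work surface, if the arm or the gripper's body presses on something with over 40 N, if the wrist force passes 120 N, or if a joint passes its speed limit or range.

## Working session

There is one attempt and no reset: what is moved stays moved. The work goes in short steps, Python scripts to look and compute and a tool call to move; the robot and the scene stay as the last step left them, time stands still between calls to the robot, and variables do not carry over. Pictures are saved under pics/ and viewed, at most 10 in all, crops included, and the job is handed in when it is done.

Besides the shell and the picture viewer there is one more tool, called after "Emit:" as a command line: name --argument value ..., lists and objects as JSON in quotes. apply_moves: Moves the arm, as the interface text tells. Its arguments: {"type":"object","properties":{"plan":{"type":"array","items":{"type":"number"}},"grip":{"type":"number"}},"required":["plan"]}

```bash
mkdir -p pics
cat > h.py <<'E'
import numpy as np, cv2
from rig import bot
def cam(n):
    c=bot.camera_info(n); f=210/np.tan(np.radians(c["vertical_fov"])/2)
    if "rvec" in c:
        R=cv2.Rodrigues(np.array(c["rvec"],float))[0]; t=np.array(c["tvec"],float).ravel()
        Rw=R.T; o=-R.T@t
    else:
        s=bot.read_state(); M=np.array(c["mount"]); Rt=np.array(s["tcp_rot"])
        Rw=Rt@M[:3,:3]; o=Rt@M[:3,3]+np.array(s["position"])
    return c,f,Rw,o
def slopes(c,f,uv):
    d=(np.array(uv,float)-[c["cx"],c["cy"]])/f; s=d.copy()
    for _ in range(20): s=d/(1+c["k1"]*(s**2).sum(-1,keepdims=True))
    return s
def ray(n,uv):
    c,f,Rw,o=cam(n); s=slopes(c,f,uv)
    return o,np.concatenate([s,np.ones(s.shape[:-1]+(1,))],-1)@Rw.T
def atz(n,uv,z):
    o,d=ray(n,uv); return o+d*((z-o[2])/d[...,2:3])
def cloud(n,depth):
    v,u=np.mgrid[0:420,0:560]; o,d=ray(n,np.stack([u,v],-1)); return o+d*depth[...,None]
E
cat > a.py <<'E'
from h import *
np.set_printoptions(precision=3,suppress=True)
s=bot.read_state(); print(s["time_s"],s["position"],np.array(s["tcp_rot"]).tolist(),bot.hold_point_z)
for n in("top","side"):
    p,d=bot.capture(n); cv2.imwrite(f"pics/{n}0.png",p[...,::-1]); np.save(f"{n}.npy",d); P=cloud(n,d)
    print(n,cam(n)[3])
    for t,z in(("curing_box",.0215),("tray_front",.0665),("door_push",.0675),("start_button_top",.1155),("amber_jar",0),("dropper",0),("lid_a",0),("spare_mould",0),("tweezer",0),("resin_syringe",0)):
        for r in bot.pinpoint(n,t)[:2]:
            uv=np.array(r["xy"])*[560,420]; i=np.clip(uv.astype(int),0,[559,419])
            print(t,round(r["p"],2),uv.round(),"z-plane",atz(n,uv,z),"depth",P[i[1],i[0]])
E
python3 a.py
```

```text
0.0 [0.171 0.6   0.194] [[-0.9616576940157023, 0.27425100655298107, -0.0009300242352575268], [0.2742523341190734, 0.9616558631407095, -0.0019126205417367324], [0.00036982514997318275, -0.0020943475770002556, -0.9999977384662353]] 0.0187
top [ 0.425 -0.057  0.958]
curing_box 0.75 [281. 176.] z-plane [ 0.614 -0.068  0.021] depth [ 0.599 -0.065  0.103]
tray_front 0.82 [274. 220.] z-plane [ 0.505 -0.054  0.067] depth [ 0.504 -0.054  0.081]
door_push 0.73 [312. 246.] z-plane [ 0.448 -0.137  0.068] depth [ 0.448 -0.133  0.101]
start_button_top 0.42 [281. 160.] z-plane [ 0.628 -0.066  0.116] depth [ 0.629 -0.065  0.117]
amber_jar 0.7 [177. 238.] z-plane [0.466 0.178 0.   ] depth [0.465 0.163 0.065]
dropper 0.57 [177. 182.] z-plane [0.601 0.183 0.   ] depth [0.591 0.169 0.062]
dropper 0.49 [239. 241.] z-plane [0.46  0.029 0.   ] depth [0.46  0.026 0.026]
lid_a 0.57 [360. 194.] z-plane [ 0.577 -0.26   0.   ] depth [ 0.574 -0.252  0.033]
lid_a 0.52 [353. 230.] z-plane [ 0.49  -0.243  0.   ] depth [ 0.49  -0.236  0.029]
spare_mould 0.77 [213. 208.] z-plane [0.537 0.092 0.   ] depth [0.533 0.085
[... 361 characters left out ...]
.442 -0.136  0.072]
start_button_top 0.46 [346. 190.] z-plane [ 0.624 -0.062  0.115] depth [ 0.625 -0.061  0.116]
amber_jar 0.91 [232. 210.] z-plane [0.474 0.171 0.   ] depth [0.469 0.159 0.007]
dropper 0.75 [345. 187.] z-plane [ 0.76   0.178 -0.   ] depth [ 0.643 -0.021  0.102]
dropper 0.6 [281. 199.] z-plane [ 0.595  0.178 -0.   ] depth [0.589 0.166 0.007]
lid_a 0.89 [328. 302.] z-plane [ 0.515 -0.209  0.   ] depth [ 0.495 -0.242  0.03 ]
lid_a 0.65 [379. 297.] z-plane [ 0.597 -0.23   0.   ] depth [ 0.573 -0.263  0.03 ]
spare_mould 0.83 [269. 213.] z-plane [0.545 0.127 0.   ] depth [0.52  0.062 0.036]
resin_syringe 0.56 [211. 258.] z-plane [ 0.378 -0.001  0.   ] depth [ 0.374 -0.018  0.012]
```

View pics/top0.png

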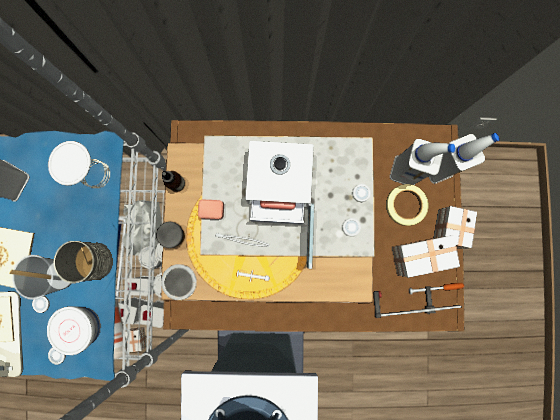

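View pics/side0.png

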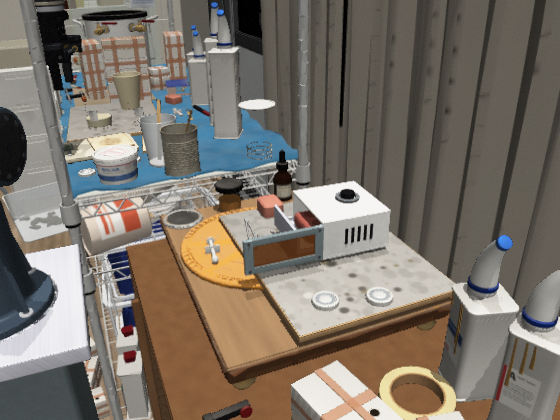

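```bash
cat > b.py <<'E'
from h import *
np.set_printoptions(precision=3,suppress=True)
d=np.load("top.npy");P=cloud("top",d)
m=(abs(P[...,2]-.1015)<.005)&(abs(P[...,0]-.61)<.12)&(abs(P[...,1]+.065)<.12)
k,l,st,c=cv2.connectedComponentsWithStats(m.astype(np.uint8))
for i in range(1,k):
    if st[i,4]>30:
        q=P[l==i][:,:2].astype(np.float32); r=cv2.minAreaRect(q); print(st[i],r,P[l==i].mean(0)); print(cv2.boxPoints(r))
# tray panel / door heights
for z0,z1 in((.078,.09),(.094,.105)):
    m=(P[...,2]>z0)&(P[...,2]<z1)&(P[...,0]<.54)&(P[...,0]>.36)&(abs(P[...,1]+.07)<.13)
    q=P[m]; print(z0,len(q)); 
    if len(q)>5:
        r=cv2.minAreaRect(q[:,:2].astype(np.float32)); print(r); print(cv2.boxPoints(r))
E
python3 b.py
```

```text
[ 246  141   68   86 3700] ((0.5833212733268738, -0.06665380299091339), (0.14751969277858734, 0.18085655570030212), 87.81145477294922) [ 0.604 -0.066  0.102]
[[ 0.49  -0.137]
 [ 0.671 -0.144]
 [ 0.677  0.004]
 [ 0.496  0.011]]
0.078 159
((0.4647131562232971, -0.07733206450939178), (0.11554139852523804, 0.13100665807724), 12.137864112854004)
[[ 0.394 -0.025]
 [ 0.422 -0.154]
 [ 0.535 -0.129]
 [ 0.507 -0.001]]
0.094 262
((0.4711236357688904, -0.13315175473690033), (0.13817544281482697, 0.017260717228055), 2.3122570514678955)
[[ 0.402 -0.127]
 [ 0.402 -0.145]
 [ 0.541 -0.139]
 [ 0.54  -0.122]]
```

The top view shows the box at about (281,175), the tray panel sticking out at row ~215, and the door about square to the front at column ~310. The syringe (252,276) and tweezers (241,240) lie in front of it. The side view confirms this, and the gripper is at upper left (~(50,30)) near the rack post. Before moving, I'll check how the arm sits relative to the post.

```bash
cat > c.py <<'E'
from h import *
np.set_printoptions(precision=3,suppress=True)
im=cv2.imread("pics/side0.png"); cv2.imwrite("pics/crop.png",cv2.resize(im[0:300,0:200],None,fx=2.6,fy=2,interpolation=2)[:600])
w,dw=bot.capture("wrist"); cv2.imwrite("pics/w0.png",w[...,::-1])
P=cloud("side",np.load("side.npy"));
for r in range(2,300,14):
    print(r,' '.join("(%.2f,%.2f,%.2f)"%tuple(P[r,c]) for c in range(4,96,13)))
Pw=cloud("wrist",dw); print("wrist"); 
for r in range(10,420,80): print(r,' '.join("(%.2f,%.2f,%.2f)"%tuple(Pw[r,c]) for c in range(10,560,90)))
E
python3 c.py
```

```text
2 (-0.14,2.92,0.33) (-0.06,2.87,0.33) (0.15,0.28,0.44) (0.16,0.57,0.43) (0.19,0.57,0.43) (0.23,1.84,0.36) (0.29,1.85,0.35) (0.35,1.85,0.35)
16 (-0.15,2.86,0.25) (-0.08,2.88,0.24) (0.14,0.28,0.42) (0.15,0.57,0.40) (0.18,0.56,0.39) (0.22,2.02,0.28) (0.28,1.68,0.31) (0.33,1.59,0.31)
30 (-0.17,2.88,0.17) (-0.10,2.87,0.16) (0.14,0.28,0.39) (0.15,0.56,0.37) (0.18,0.55,0.36) (0.21,2.03,0.22) (0.27,1.84,0.23) (0.31,1.49,0.26)
44 (-0.19,2.86,0.08) (-0.11,2.84,0.08) (0.13,0.28,0.37) (0.14,0.53,0.34) (0.17,0.52,0.34) (0.20,0.66,0.32) (0.25,1.24,0.24) (0.29,1.23,0.24)
58 (-0.17,2.51,0.04) (-0.10,2.54,0.03) (-0.03,2.53,0.03) (0.15,0.28,0.34) (0.17,0.51,0.30) (0.20,0.64,0.28) (0.24,1.22,0.19) (0.28,1.24,0.19)
72 (-0.18,2.51,-0.03) (-0.14,2.80,-0.09) (-0.07,2.81,-0.10) (0.15,0.27,0.32) (0.16,0.54,0.27) (0.19,0.64,0.25) (0.23,1.34,0.12) (0.28,1.23,0.14)
86 (-0.20,2.49,-0.11) (-0.13,2.47,-0.11) (-0.06,2.47,-0.12) (0.14,0.28,0.29) (0.15,0.55,0.23) (0.17,1.55,0.03) (0.22,1.51,0.04) (0.27,1.22,0.09)
100 (-0.21,2.48,-0.19) (-0.14,2.47,-0.20) (-0.07,2.49,-0.21) (0.14,0.28,0.26) (0.07,2.51,-0.23) (0.17,1.2
[... 2179 characters left out ...]
-0.27,0.74,-0.85) (-0.18,1.06,-0.85) (-0.10,1.39,-0.85) (-0.02,1.75,-0.85)
90 (-0.32,-0.38,-0.85) (-0.20,-0.01,-0.85) (-0.10,0.33,-0.85) (0.10,0.62,0.39) (0.09,1.00,-0.85) (0.13,0.89,-0.07) (0.15,0.94,0.03)
170 (0.10,0.62,0.39) (0.09,0.12,-0.42) (0.14,0.45,-0.16) (0.15,0.61,0.05) (0.18,0.71,0.04) (0.21,0.81,0.04) (0.24,0.92,0.04)
250 (0.15,0.30,0.09) (0.19,0.36,0.03) (0.15,0.56,0.24) (0.24,0.59,0.06) (0.17,0.65,0.24) (0.31,0.80,0.04) (0.35,0.92,0.04)
330 (0.12,0.55,0.33) (0.14,0.56,0.32) (0.34,0.43,0.03) (0.36,0.55,0.04) (0.40,0.67,0.04) (0.16,0.66,0.32) (0.16,0.67,0.33)
410 (0.14,0.54,0.34) (0.14,0.58,0.34) (0.14,0.59,0.34) (0.15,0.61,0.34) (0.16,0.63,0.33) (0.19,0.66,0.32) (0.18,0.67,0.34)
```

View pics/crop.png

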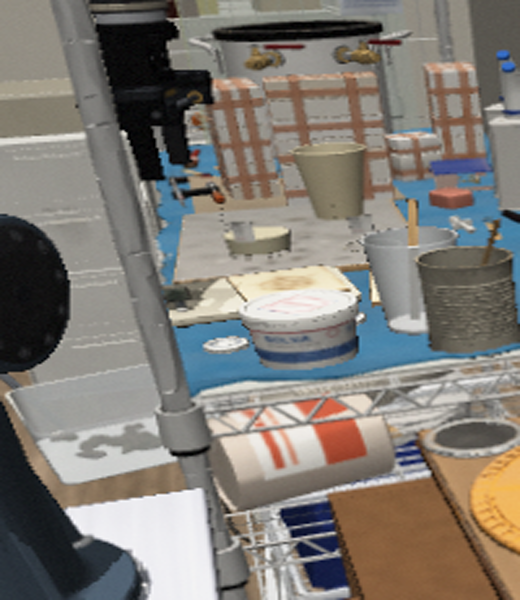

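The crop shows the gripper hanging behind the near post (crop (120,200)), so the arm is on the base side of that post. It has to fold back to get past. I'll move away from the post and up, then use the joint readings to learn the arm's geometry.

Emit:
apply_moves --plan '[-0.5,0,1,0,-0.5,0,1,0,-0.5,0,1,0,0,0,0,0]'

```text
time_s: 1.65
position: [0.0953, 0.6036, 0.3504]
tcp_rot: [[-0.962, 0.272, 0.003], [0.272, 0.962, 0.011], [-0.0, 0.011, -1.0]]
force: [0.4, 1.3, 0.1]
opening: 0.999
grasp_force: 0.0
```

```bash
cat > st.py <<'E'
from rig import bot; import json,numpy as np
s=bot.read_state(); j=np.array(s["joint_positions"]);p=np.array(s["position"])
print(s["time_s"],j.round(2),p.round(4),np.array(s["force"]).round(1),s["opening"])
open("log.txt","a").write(json.dumps([list(map(float,j)),list(map(float,p))])+"\n")
E
echo '[[63.856,30.224,82.088,0,67.689,-10.227],[0.171,0.601,0.195]]' > log.txt; python3 st.py
```

```text
1.65 [ 7.054e+01  2.127e+01  7.232e+01  3.000e-02  8.576e+01 -3.690e+00] [0.0953 0.6036 0.3504] [0.4 1.3 0.1] 0.9989898531786336
```

Emit:
apply_moves --plan '[0,-1,0,0,0,-1,0.4,0,0,-1,0.4,0,0,0,0,0]'

```text
time_s: 2.15
position: [0.0963, 0.4487, 0.3857]
tcp_rot: [[-0.961, 0.276, 0.001], [0.276, 0.961, 0.001], [-0.001, 0.001, -1.0]]
force: [0.3, 1.8, 0.2]
opening: 1.001
grasp_force: 0.0
```

```bash
python3 st.py
cat > fit.py <<'E'
import json,numpy as np
from scipy.optimize import least_squares
L=[json.loads(l) for l in open("log.txt")]
J=np.radians([l[0] for l in L]);P=np.array([l[1] for l in L])
def fk(x,J):
    L1,L2,h,d,a=x; r=a+L1*np.sin(J[:,1])+L2*np.sin(J[:,1]+J[:,2]); z=h+L1*np.cos(J[:,1])+L2*np.cos(J[:,1]+J[:,2])
    c,s=np.cos(J[:,0]),np.sin(J[:,0]); return np.stack([r*c-d*s,r*s+d*c,z],1)
f=least_squares(lambda x:(fk(x,J)-P).ravel(),[.4,.4,.1,.1,0]); print(f.x.round(4),np.abs(f.fun).max())
L1,L2,h,d,a=f.x
for z in(.3,.4,.5,.6):
    out=[]
    for r in(.05,.1,.15,.2,.25,.3):
        R=r-a;Z=z-h;D2=R*R+Z*Z;c=(D2-L1**2-L2**2)/2/L1/L2
        if abs(c)>1: out.append(None);continue
        q3=np.arccos(c);q2=np.arctan2(R,Z)-np.arctan2(L2*np.sin(q3),L1+L2*c)
        out.append(tuple(np.degrees([q2,q3,np.pi-q2-q3]).round().astype(int).tolist()))
    print(z,out)
E
python3 fit.py
```

```text
2.15 [ 6.391e+01  6.010e+00  8.781e+01 -2.000e-02  8.609e+01 -1.008e+01] [0.0963 0.4487 0.3857] [0.3 1.8 0.2] 1.0008366616065072
[ 0.51    0.4008 -0.096   0.1111 -0.0016] 0.016455917978550616
0.3 [(-43, 130, 93), (-36, 128, 88), (-29, 126, 83), (-22, 123, 79), (-16, 119, 76), (-10, 115, 75)]
0.4 [(-41, 115, 106), (-35, 114, 101), (-29, 112, 97), (-23, 109, 94), (-17, 106, 91), (-11, 102, 89)]
0.5 [(-37, 99, 118), (-31, 98, 114), (-26, 96, 110), (-21, 93, 107), (-15, 90, 105), (-10, 86, 104)]
0.6 [(-30, 81, 130), (-26, 80, 126), (-21, 78, 123), (-16, 75, 121), (-11, 72, 119), (-6, 68, 118)]
```

Emit:
apply_moves --plan '[-1,-0.28,0.2,0,-1,-0.4,0.2,0,-0.3,-1,0.2,0,-0.2,-1,0.1,0,0,0,0,0]' --grip 1

```text
time_s: 2.78
position: [-0.0295, 0.3151, 0.4194]
tcp_rot: [[-0.962, 0.273, -0.0], [0.273, 0.962, 0.0], [0.0, 0.0, -1.0]]
force: [-0.0, 0.7, -0.5]
opening: 0.516
grasp_force: 0.0
```

```bash
python3 st.py; python3 fit.py; python3 -c "
from h import *
print(np.array(bot.camera_info('wrist')['mount']).round(3))
p,d=bot.capture('side'); cv2.imwrite('pics/side1.png',p[...,::-1])"
```

```text
2.775 [74.81 -9.69 97.79  0.   91.88  0.68] [-0.0295  0.3151  0.4194] [-0.   0.7 -0.5] 0.5157656029399165
[ 0.5326  0.3953 -0.1181  0.1111 -0.0049] 0.017052554846402224
0.3 [(-40, 128, 91), (-33, 127, 86), (-26, 125, 81), (-20, 122, 78), (-14, 118, 76), (-8, 114, 74)]
0.4 [(-38, 114, 104), (-32, 112, 100), (-27, 110, 96), (-21, 108, 93), (-15, 105, 91), (-10, 101, 89)]
0.5 [(-34, 97, 117), (-29, 96, 113), (-24, 95, 110), (-19, 92, 107), (-14, 89, 105), (-9, 85, 103)]
0.6 [(-28, 79, 129), (-24, 78, 126), (-19, 76, 123), (-15, 74, 121), (-10, 70, 119), (-5, 66, 118)]
[[ 0.001 -0.959 -0.285  0.079]
 [ 1.     0.001 -0.001  0.   ]
 [ 0.001 -0.285  0.959 -0.191]
 [ 0.     0.     0.     1.   ]]
```

Emit:
apply_moves --plan '[-0.2,-1,0.0,0,0,-1,0,0,0,-1,0,0,0,0,0,0]'

```text
time_s: 3.32
position: [-0.0383, 0.1665, 0.4196]
tcp_rot: [[-0.96, 0.278, 0.001], [0.278, 0.96, 0.002], [-0.001, 0.002, -1.0]]
force: [0.5, 0.7, -0.1]
opening: 0.039
grasp_force: 0.0
```

```bash
python3 st.py
```

```text
3.325 [ 6.2440e+01 -2.8100e+01  1.0748e+02 -1.0000e-02  1.0048e+02 -1.1400e+01] [-0.0383  0.1665  0.4196] [ 0.5  0.7 -0.1] 0.038677273450688346
```

Emit:
apply_moves --plan '[0.58,0.09,0,-1,0.6,-0.02,0,-1,0.58,-0.13,0,-1,0.55,-0.23,0,-1,0.51,-0.31,0,-1,0.44,-0.4,0,-1,0.5,-0.5,0,-1,0.5,-0.5,0,0,0,0,0,0]'

```text
time_s: 4.45
position: [0.1778, 0.0652, 0.4196]
tcp_rot: [[-0.064, 0.998, -0.002], [0.998, 0.064, 0.001], [0.001, -0.002, -1.0]]
force: [-0.2, 0.5, 0.2]
opening: 0.007
grasp_force: 0.0
```

```bash
python3 st.py
cat > m.py <<'E'
from h import *
np.set_printoptions(precision=3,suppress=True)
# box top from both cameras: orientation by minAreaRect of top-plane points, excluding door
res=[]
for n in("top","side"):
    P=cloud(n,np.load(n+".npy"))
    m=(abs(P[...,2]-.1015)<.004)&(P[...,0]>.545)&(P[...,0]<.72)&(abs(P[...,1]+.065)<.1)
    r=cv2.minAreaRect(P[m][:,:2].astype(np.float32)); print(n,r); print(cv2.boxPoints(r))
    # back-edge independent: side edges fits per x-bin
    q=P[m]; X=[];A=[];B=[]
    for x in np.arange(.56,.66,.01):
        w=q[abs(q[:,0]-x)<.006]
        if len(w)>5: X.append(x);A.append(w[:,1].min());B.append(w[:,1].max())
    print(np.polyfit(X,A,1),np.polyfit(X,B,1))
    m=(P[...,2]>.085)&(P[...,2]<.105)&(P[...,0]<.53)&(P[...,0]>.36)&(P[...,1]<-.1)&(P[...,1]>-.18)
    q=P[m]; 
    if len(q)>9: v=cv2.fitLine(q[:,:2].astype(np.float32),cv2.DIST_HUBER,0,.01,.01).ravel(); print("door line",v,q.min(0),q.max(0))
    for t in("tray_front","door"):
        if n=="side" and t=="tray_front":continue
        o=bot.outline_of(n,t)
        if o:
            q=P[o[0]["mask"]];q=q[(q[:,2]>.03)&(q[:,2]<.11)]; print(t,o[0]["p"],len(q),q.min(0),q.max(0))
            if t=="tray_front":
                for x in np.arange(.48,.57,.01):
                    w=q[abs(q[:,0]-x)<.005]
                    if len(w): print(x,len(w),w[:,1].min(),w[:,1].max(),np.median(w[:,2]),w[:,2].max())
E
python3 m.py
```

```text
4.45 [-15.77 -25.21 106.46   0.    98.87 -19.46] [0.1778 0.0652 0.4196] [-0.2  0.5  0.2] 0.006911445471357825
top ((0.6081947684288025, -0.06404133886098862), (0.14041870832443237, 0.13071975111961365), 87.40110778808594)
[[ 0.54  -0.131]
 [ 0.67  -0.137]
 [ 0.677  0.003]
 [ 0.546  0.009]]
[-0.042 -0.108] [-0.047  0.034]
door line [ 1.    -0.022  0.465 -0.132] [ 0.402 -0.139  0.085] [ 0.53  -0.104  0.104]
tray_front 0.57 1054 [ 0.499 -0.119  0.041] [ 0.55  -0.002  0.087]
0.5 140 -0.1146229490217325 -0.0035669991785537217 0.08286111762849097 0.08737767645547367
0.51 156 -0.11649675709936952 -0.0018757776924612501 0.046755030197031144 0.08673008578763397
0.52 213 -0.11858142665903201 -0.001761391631151403 0.04579860118885781 0.05641015827737905
0.53 277 -0.11873433635069727 -0.003689741164397714 0.04674078149405858 0.07318359131531704
0.54 235 -0.11861148822005602 -0.0036628538878057393 0.070997978238308 0.07757644630416616
0.55 33 -0.1098876152318445 -0.005279217912413897 0.047397160555599616 0.07442611466059834
door 0.59 355 [ 0.404 -0.137  0.038] [ 0.536 -0.127  0.104]
side ((0.6088892221450806, -0.06625769287347794), (0.1453809142112732, 0.1317799687385559), 87.39115142822266)
[[ 0.54  -0.136]
 [ 0.671 -0.142]
 [ 0.678  0.003]
 [ 0.546  0.009]]
[-0.054 -0.105] [-0.046  0.032]
door line [ 0.999 -0.034  0.444 -0.137] [ 0.402 -0.142  0.085] [ 0.53  -0.126  0.101]
door 0.78 2820 [ 0.401 -0.142  0.035] [ 0.544 -0.042  0.101]
```

Emit:
apply_moves --plan '[0.66,-0.31,-0.42,-0.3,0.66,-0.31,-0.42,-0.33,0.66,-0.31,-0.42,0,0.66,-0.31,-0.42,0,0.66,-0.31,-0.42,0,0.66,-0.31,-0.42,0,0.66,-0.31,-0.42,0,0.66,-0.31,-0.42,0,0,0,0,0]'

```text
time_s: 5.72
position: [0.44, -0.0558, 0.2499]
tcp_rot: [[0.036, 0.999, -0.002], [0.999, -0.036, 0.001], [0.001, -0.002, -1.0]]
force: [-1.5, 0.1, -0.0]
opening: 0.007
grasp_force: 0.0
```

```bash
python3 st.py
```

```text
5.725 [-2.1730e+01  1.1890e+01  1.0262e+02  1.0000e-02  6.5640e+01 -1.9680e+01] [ 0.44   -0.0558  0.2499] [-1.5  0.1 -0. ] 0.007283028862164678
```

Emit:
apply_moves --plan '[-0.1,-0.08,-0.8,0,-0.1,0,-0.8,0,0,0,-0.8,0,0,0,-0.8,0,0,0,-0.6,0,0,0,0,0,0,0,0,0]'

```text
time_s: 6.6
position: [0.429, -0.0603, 0.0627]
tcp_rot: [[0.037, 0.999, 0.002], [0.999, -0.037, -0.001], [-0.001, 0.002, -1.0]]
force: [0.0, -1.2, 0.2]
opening: 0.008
grasp_force: 0.0
```

Emit:
apply_moves --plan '[0.4,-0.02,0,0,0.3,-0.02,0,0,0.2,-0.01,0,0,0.2,-0.01,0,0,0.2,-0.01,0,0,0.2,-0.01,0,0,0.2,-0.01,0,0]'

```text
time_s: 7.48
position: [0.5139, -0.0655, 0.0615]
tcp_rot: [[0.039, 0.999, -0.0], [0.999, -0.039, 0.0], [0.0, -0.0, -1.0]]
force: [-0.1, -0.5, -0.1]
opening: 0.005
grasp_force: 0.0
```

```bash
python3 st.py; python3 -c "
from h import *
p,d=bot.capture('side'); cv2.imwrite('pics/side2.png',p[100:340,140:440,::-1].repeat(2,0).repeat(2,1))"
```

```text
7.475 [-19.64  33.93 103.98   0.    42.11 -17.41] [ 0.5139 -0.0655  0.0615] [-0.1 -0.5 -0.1] 0.004560384275406351
```

View pics/side2.png

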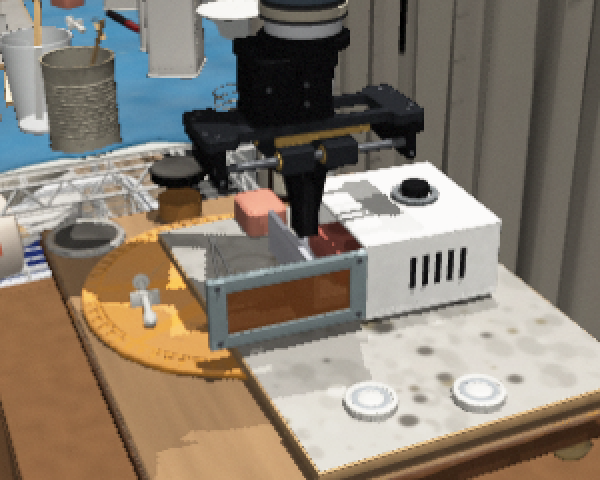

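In the side view the fingertip, at about (308,238) in the crop, looks very close to the tray panel, which runs (270,210)–(310,265). I can't tell from this which side of the panel it's on, so I'll check numerically and from above.

```bash
cat > d.py <<'E'
from h import *
np.set_printoptions(precision=3,suppress=True)
c,f,Rw,o=cam("side")
def proj(n,X):
    c=bot.camera_info(n);f=210/np.tan(np.radians(c["vertical_fov"])/2)
    q=cv2.Rodrigues(np.array(c["rvec"],float))[0]@np.array(X,float)+np.array(c["tvec"],float).ravel()
    s=q[:2]/q[2]; return s*(1+c["k1"]*(s@s))*f+[c["cx"],c["cy"]]
for X in((.514,-.065,.0615),(.498,-.118,.0835),(.498,0,.0835),(.53,-.118,.0835),(.53,0,.0835)):
    u=proj("side",X); print(X,u,(u-[140,100])*2)
p,d=bot.capture("top"); Pt=cloud("top",d); cv2.imwrite("pics/top2.png",p[120:300,170:370,::-1].repeat(3,0).repeat(3,1))
p,d=bot.capture("side"); P=cloud("side",d)
for v in range(200,240,5): print(v,' '.join("%d(%.3f,%.3f,%.3f)"%((u,)+tuple(P[v,u])) for u in range(272,304,5)))
E
python3 d.py
```

```text
(0.514, -0.065, 0.0615) [291.242 229.287] [302.483 258.575]
(0.498, -0.118, 0.0835) [295.074 233.572] [310.148 267.144]
(0.498, 0, 0.0835) [269.28  205.205] [258.56 210.41]
(0.53, -0.118, 0.0835) [312.448 229.774] [344.896 259.548]
(0.53, 0, 0.0835) [285.148 202.132] [290.296 204.263]
200 272(0.537,0.087,0.049) 277(0.547,0.084,0.048) 282(0.590,0.162,0.006) 287(0.502,-0.074,0.126) 292(0.510,-0.078,0.125) 297(0.521,-0.076,0.123) 302(0.547,-0.038,0.101)
205 272(0.528,0.065,0.049) 277(0.539,0.065,0.047) 282(0.549,0.063,0.046) 287(0.505,-0.067,0.112) 292(0.511,-0.077,0.115) 297(0.520,-0.076,0.113) 302(0.567,0.004,0.068)
210 272(0.528,0.064,0.038) 277(0.505,-0.021,0.082) 282(0.550,0.065,0.033) 287(0.507,-0.064,0.101) 292(0.510,-0.078,0.107) 297(0.520,-0.078,0.105) 302(0.566,0.002,0.059)
215 272(0.527,0.062,0.028) 277(0.504,-0.022,0.072) 282(0.505,-0.045,0.083) 287(0.506,-0.065,0.092) 292(0.511,-0.077,0.096) 297(0.521,-0.075,0.093) 302(0.547,-0.040,0.072)
220 272(0.524,0.055,0.021) 277(0.505,-0.020,0.060) 282(0.502,-0.051,0.076) 287(0.506,-0.065,0.082) 292(0.541,-0.006,0.046) 297(0.535,-0.043,0.065) 302(0.539,-0.055,0.070)
225 272(0.514,0.031,0.023) 277(0.504,-0.021,0.051) 282(0.503,-0.048,0.064) 287(0.502,-0.074,0.077) 292(0.506,-0.087,0.083) 297(0.533,-0.048,0.058) 302(0.533,-0.068,0.068)
230 272(0.507,0.012,0.023) 277(0.516,0.009,0.023) 282(0.503,-0.047,0.054) 287(0.502,-0.074,0.067) 292(0.500,-0.100,0.081) 297(0.494,-0.135,0.100) 302(0.502,-0.137,0.099)
235 272(0.451,-0.132,0.099) 277(0.459,-0.136,0.099) 282(0.467,-0.138,0.098) 287(0.475,-0.138,0.096) 292(0.484,-0.137,0.094) 297(0.492,-0.139,0.093) 302(0.502,-0.137,0.090)
```

View pics/top2.png

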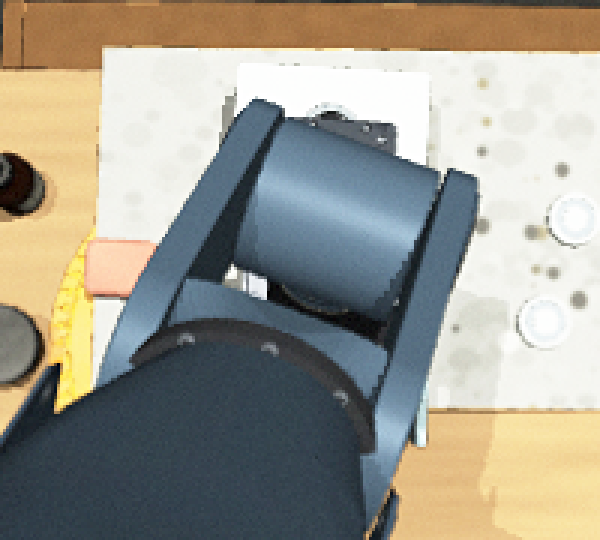

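The top view is blocked by the arm. The depth numbers put the visible fingertip just above the panel's top edge, about 25 mm higher than the reported TCP. I'll check the real tip position with the wrist camera.

```bash
cat > e.py <<'E'
from h import *
np.set_printoptions(precision=3,suppress=True)
s=bot.read_state(); R=np.array(s["tcp_rot"]); t=np.array(s["position"])
p,d=bot.capture("wrist"); P=(cloud("wrist",d)-t)@R
cv2.imwrite("pics/w2.png",p[...,::-1])
m=(abs(P[...,0])<.02)&(abs(P[...,1])<.06)&(P[...,2]<.01)&(d>0)
q=P[m]
for z in np.arange(-.1,.01,.005):
    w=q[abs(q[:,2]-z)<.0025]
    if len(w)>3: print("%.3f"%z,len(w),w[:,:2].min(0),w[:,:2].max(0))
E
python3 e.py; cat log.txt | tail -1
```

```text
-0.100 14 [ 0.003 -0.006] [0.013 0.004]
-0.095 35 [ 0.002 -0.006] [0.01  0.004]
-0.090 28 [-0.003 -0.007] [0.006 0.004]
-0.085 22 [-0.    -0.007] [0.007 0.004]
-0.080 216 [-0.01  -0.007] [0.001 0.004]
-0.075 240 [-0.009 -0.007] [0.012 0.004]
-0.070 89 [-0.004 -0.007] [0.013 0.004]
-0.065 133 [ 0.009 -0.008] [0.012 0.005]
-0.060 121 [ 0.01  -0.009] [0.012 0.005]
-0.055 157 [ 0.006 -0.009] [0.012 0.006]
-0.050 150 [ 0.004 -0.01 ] [0.012 0.006]
-0.045 145 [ 0.01 -0.01] [0.013 0.007]
-0.040 1293 [ 0.003 -0.011] [0.02 0.06]
-0.035 125 [ 0.009 -0.01 ] [0.017 0.029]
-0.030 95 [ 0.01  -0.011] [0.012 0.007]
-0.025 73 [ 0.002 -0.013] [0.02  0.005]
-0.020 139 [ 0.001 -0.014] [ 0.02  -0.008]
-0.015 21 [ 0.001 -0.008] [0.019 0.032]
-0.010 856 [-0.006 -0.008] [0.02  0.033]
-0.005 135 [-0.008  0.017] [0.02  0.019]
0.000 25 [-0.01   0.017] [0.014 0.017]
0.005 30 [-0.007  0.017] [0.02  0.017]
[[-19.63586234992139, 33.932844563490654, 103.97778112680126, 0.0003003251897041853, 42.10821078526539, -17.414564457610386], [0.5138783540663987, -0.06549161699884398, 0.061536554546735116]]
```

View pics/w2.png

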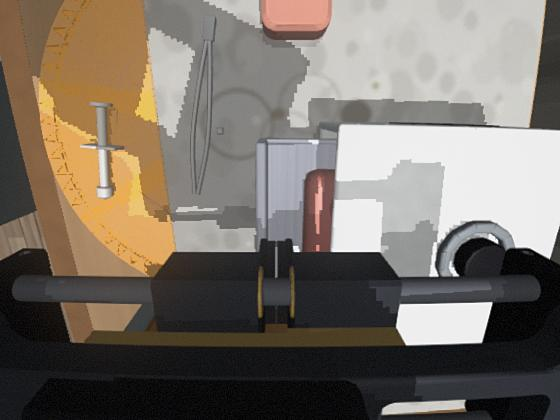

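The wrist view shows the tray panel at column ~275, still out, with the pink mould behind it and the button at (480,255). The fingertips actually end about 25 mm short of the reported TCP, so I passed just over the panel. I'll back off, turn the hand 90° so its long body is clear of the button, and go lower.

Emit:
apply_moves --plan '[0,0,0.8,0,-0.5,0,0.4,0.5,-0.7,0,0,1,-0.7,0,0,1,0,0.05,0,1,0,0.05,0,1,0,0,0,1,0,0,0,1,0,0,0,1,0,0,0,1,0,0,0,0.45,0,0,0,0]'

```text
time_s: 9.18
position: [0.4177, -0.0603, 0.1216]
tcp_rot: [[-0.999, 0.048, -0.001], [0.048, 0.999, 0.0], [0.001, 0.0, -1.0]]
force: [0.9, 0.3, -0.6]
opening: 0.005
grasp_force: 0.0
```

Emit:
apply_moves --plan '[0,0,-0.5,0,0,0,-0.5,0,0,0,-0.45,0,0,0,0,0]'

```text
time_s: 9.68
position: [0.417, -0.06, 0.0481]
tcp_rot: [[-0.999, 0.049, -0.004], [0.049, 0.999, 0.002], [0.004, 0.001, -1.0]]
force: [-0.5, -0.4, -0.1]
opening: 0.007
grasp_force: 0.0
```

```bash
python3 st.py; python3 e.py; python3 -c "
from h import *
p,d=bot.capture('side');P=cloud('side',d)
for v in range(195,240,5): print(v,' '.join('%d(%.3f,%.3f,%.3f)'%((u,)+tuple(P[v,u])) for u in range(240,294,6)))"
```

```text
9.675 [ -23.46   31.33  117.95   -0.     30.95 -110.67] [ 0.417  -0.06    0.0481] [-0.5 -0.4 -0.1] 0.006967169165749569
-0.100 6 [ 0.002 -0.005] [0.011 0.005]
-0.095 33 [ 0.002 -0.005] [0.01  0.005]
-0.090 41 [-0.004 -0.005] [0.006 0.005]
-0.085 10 [ 0.    -0.005] [0.007 0.005]
-0.080 390 [-0.01  -0.005] [0.001 0.005]
-0.075 76 [-0.01  -0.005] [0.012 0.006]
-0.070 103 [ 0.009 -0.005] [0.012 0.006]
-0.065 136 [ 0.009 -0.006] [0.012 0.007]
-0.060 118 [ 0.009 -0.007] [0.012 0.007]
-0.055 173 [ 0.004 -0.007] [0.012 0.008]
-0.050 141 [ 0.004 -0.008] [0.012 0.008]
-0.045 141 [ 0.009 -0.009] [0.012 0.009]
-0.040 127 [ 0.009 -0.009] [0.012 0.009]
-0.035 116 [ 0.009 -0.009] [0.012 0.009]
-0.030 79 [ 0.009 -0.009] [0.012 0.009]
195 240(0.395,-0.155,0.189) 246(0.404,-0.155,0.188) 252(0.412,-0.158,0.187) 258(0.422,-0.158,0.185) 264(0.431,-0.157,0.183) 270(0.440,-0.158,0.182) 276(0.450,-0.156,0.179) 282(0.591,0.164,0.017) 288(0.604,0.159,0.017)
200 240(0.395,-0.156,0.182) 246(0.404,-0.155,0.180) 252(0.414,-0.153,0.177) 258(0.423,-0.154,0.176) 264(0.432,-0.155,0.174) 270(0.441,-0.155,0.173) 276(0.
[... 877 characters left out ...]
0.059) 282(0.504,-0.048,0.074) 288(0.506,-0.069,0.084)
225 240(0.418,-0.071,0.094) 246(0.428,-0.072,0.092) 252(0.479,0.050,0.022) 258(0.490,0.044,0.022) 264(0.500,0.037,0.023) 270(0.511,0.033,0.023) 276(0.505,-0.015,0.048) 282(0.503,-0.048,0.064) 288(0.502,-0.080,0.080)
230 240(0.418,-0.070,0.084) 246(0.428,-0.070,0.082) 252(0.470,0.025,0.025) 258(0.482,0.024,0.023) 264(0.494,0.021,0.021) 270(0.504,0.015,0.022) 276(0.515,0.013,0.021) 282(0.503,-0.048,0.054) 288(0.502,-0.079,0.070)
235 240(0.444,0.019,0.023) 246(0.455,0.016,0.022) 252(0.465,0.011,0.022) 258(0.475,0.004,0.024) 264(0.486,0.002,0.022) 270(0.448,-0.133,0.100) 276(0.457,-0.136,0.099) 282(0.467,-0.138,0.098) 288(0.478,-0.135,0.094)
```

The real tip is about 27 mm above the reported TCP, and the hand body is shifted up with it. So I go 15 mm lower and push.

Emit:
apply_moves --plan '[0.5,0,-0.3,0,0.5,-0.02,0,0,0.3,-0.02,0,0,0.2,-0.01,0,0,0.2,-0.01,0,0,0.2,-0.01,0,0,0,0,0,0]'

```text
time_s: 10.65
position: [0.5146, -0.0642, 0.0342]
tcp_rot: [[-0.999, 0.047, 0.002], [0.047, 0.999, -0.0], [-0.002, -0.0, -1.0]]
force: [-0.0, 0.2, 0.5]
opening: 0.005
grasp_force: 0.0
```

Emit:
apply_moves --plan '[0.16,-0.01,0,0,0.16,-0.01,0,0,0.1,0,0,0,0,0,0,0]'

```text
time_s: 11.15
position: [0.5323, -0.0647, 0.0338]
tcp_rot: [[-0.999, 0.047, -0.005], [0.047, 0.999, 0.001], [0.005, 0.0, -1.0]]
force: [-4.1, -0.7, 2.0]
opening: 0.004
grasp_force: 2.7
```

```bash
python3 st.py
cat > t.py <<'E'
from h import *
np.set_printoptions(precision=3,suppress=True)
for n in("side","wrist"):
    p,d=bot.capture(n); P=cloud(n,d)
    # panel front face / top points: 
    m=(P[...,2]>.05)&(P[...,2]<.086)&(P[...,0]>.48)&(P[...,0]<.56)&(P[...,1]>-.12)&(P[...,1]<0)
    q=P[m]; print(n,len(q))
    for y in(-.11,-.10,-.09,-.08,-.07,-.05,-.04,-.03,-.02,-.01):
        w=q[abs(q[:,1]-y)<.005]
        if len(w)>3: print(y,len(w),w[:,0].min(),np.median(w[:,0]))
    cv2.imwrite(f"pics/{n}3.png",p[...,::-1])
E
python3 t.py
```

```text
11.15 [-1.8850e+01  3.7690e+01  1.0194e+02 -9.0000e-02  4.0650e+01 -1.0610e+02] [ 0.5323 -0.0647  0.0338] [-4.1 -0.7  2. ] 0.003836335660251971
side 229
-0.1 11 0.5422346963282634 0.5434688281801385
-0.09 22 0.542135044791403 0.5431002499255811
-0.08 87 0.5205978660512678 0.5393056046963118
-0.07 79 0.5207758900256727 0.5286098688691208
wrist 629
-0.07 270 0.5195366796075782 0.521514668636884
-0.05 7 0.5207590765220788 0.5211315871359194
```

Emit:
apply_moves --plan '[0.08,0,0,0,0.08,0,0,0,0,0,0,0]'

```text
time_s: 11.62
position: [0.5314, -0.0642, 0.0335]
tcp_rot: [[-0.999, 0.045, -0.022], [0.045, 0.999, 0.002], [0.022, 0.001, -1.0]]
force: [-20.1, -6.0, 13.5]
opening: 0.007
grasp_force: 10.1
```

```bash
python3 st.py
```

```text
11.625 [ -18.68   37.95  101.24   -0.41   42.06 -105.81] [ 0.5314 -0.0642  0.0335] [-20.1  -6.   13.5] 0.006767257688051218
```

The tray is against its stop: 20 N of reaction, no more travel, and its face is flush with the rim at x≈0.543. Next is the door. I'll lift over it and work out the closing arc.

Emit:
apply_moves --plan '[-0.5,0,0,0,-1,0,0,0,-0.4,0,0.8,0,0,-0.6,0.9,0,0,-1,0,0,0,-1,0,0,0,0,0,0]'

```text
time_s: 12.5
position: [0.4498, -0.1999, 0.12]
tcp_rot: [[-0.999, 0.052, 0.005], [0.052, 0.999, -0.004], [-0.006, -0.004, -1.0]]
force: [-0.2, -0.2, -0.9]
opening: 0.009
grasp_force: 0.0
```

```bash
python3 st.py
cat > arc.py <<'E'
import numpy as np
from rig import bot
np.set_printoptions(precision=2,suppress=True)
H=np.array([.539,-.129]);a=-.046;R=np.array([[np.cos(a),-np.sin(a)],[np.sin(a),np.cos(a)]])
def c(th,off,s=.1): return H+R@(s*np.array([-np.sin(th),np.cos(th)])+off*np.array([-np.cos(th),-np.sin(th)]))
p=np.array(bot.read_state()["position"])[:2]
pts=[c(1.56,.05),c(1.56,.03)]+[c(t,.021) for t in np.linspace(1.50,0,13)]+[c(0,.018)]
for q in pts: print(q.round(3),(q-p)/.05); p=q
E
python3 arc.py; python3 -c "
from h import *
p,d=bot.capture('side');P=cloud('side',d);bot.capture('top')
print([ (r['p'],r['xy']) for r in bot.pinpoint('top','tray_front')])
m=(abs(P[...,2]-.093)<.009)&(P[...,0]<.54)&(P[...,0]>.38)&(abs(P[...,1]+.135)<.03)
q=P[m];print(cv2.fitLine(q[:,:2].astype(np.float32),cv2.DIST_HUBER,0,.01,.01).ravel(),q.min(0),q.max(0))"
```

```text
12.5 [-3.6980e+01  2.6530e+01  1.0548e+02 -3.0000e-02  4.7590e+01 -1.2398e+02] [ 0.4498 -0.1999  0.12  ] [-0.2 -0.2 -0.9] 0.008801904725714592
[ 0.44 -0.17] [-0.27  0.53]
[ 0.44 -0.15] [0.02 0.4 ]
[ 0.44 -0.14] [-0.   0.3]
[ 0.44 -0.12] [-0.01  0.26]
[ 0.44 -0.11] [0.02 0.25]
[ 0.44 -0.1 ] [0.06 0.25]
[ 0.45 -0.09] [0.09 0.24]
[ 0.45 -0.08] [0.12 0.23]
[ 0.46 -0.07] [0.14 0.21]
[ 0.47 -0.06] [0.17 0.19]
[ 0.48 -0.05] [0.19 0.17]
[ 0.49 -0.04] [0.21 0.14]
[ 0.5  -0.04] [0.23 0.12]
[ 0.51 -0.03] [0.24 0.09]
[ 0.52 -0.03] [0.25 0.06]
[ 0.53 -0.03] [ 0.06 -0.  ]
[(0.49, [0.4916, 0.4836])]
[ 0.99951047 -0.03128648  0.47063255 -0.13735065] [ 0.40148746 -0.14197061  0.08406487] [ 0.53975545 -0.12737987  0.10137059]
```

Emit:
apply_moves --plan '[-0.13,0.1,-0.8,0,-0.14,0.1,-0.8,0,0,0.3,0,0,0.02,0.3,0,0,0,0.3,0,0,0,0,0,0]'

```text
time_s: 13.4
position: [0.4354, -0.1386, 0.0403]
tcp_rot: [[-0.999, 0.045, 0.001], [0.045, 0.999, -0.001], [-0.001, -0.001, -1.0]]
force: [0.4, -0.5, -0.6]
opening: 0.009
grasp_force: 0.0
```

```bash
python3 st.py; python3 arc.py | sed -n 3,5p
```

```text
13.4 [-3.1730e+01  3.3540e+01  1.1344e+02  1.0000e-02  3.2920e+01 -1.1916e+02] [ 0.4354 -0.1386  0.0403] [ 0.4 -0.5 -0.6] 0.008842782108335586
[ 0.44 -0.14] [-0.   0.3]
[ 0.44 -0.12] [-0.01  0.26]
[ 0.44 -0.11] [0.02 0.25]
```

Emit:
apply_moves --plan '[0,0.28,0,-0.7,0.02,0.25,0,-0.7,0.06,0.25,0,-0.7,0.09,0.24,0,-0.7,0.12,0.23,0,-0.7,0.14,0.21,0,-0.7,0.17,0.19,0,-0.7,0.19,0.17,0,-0.7,0.21,0.14,0,-0.7,0,0,0,0]'

```text
time_s: 14.65
position: [0.4864, -0.0421, 0.0398]
tcp_rot: [[-0.414, 0.91, 0.003], [0.91, 0.414, -0.001], [-0.002, 0.002, -1.0]]
force: [0.0, -0.2, -0.9]
opening: 0.003
grasp_force: 0.0
```

```bash
python3 st.py; python3 -c "
from h import *
p,d=bot.capture('side');cv2.imwrite('pics/side4.png',p[100:340,140:440,::-1].repeat(2,0).repeat(2,1))"
```

```text
14.65 [-1.8090e+01  3.4820e+01  1.0907e+02 -1.0000e-02  3.5940e+01 -4.2510e+01] [ 0.4864 -0.0421  0.0398] [ 0.  -0.2 -0.9] 0.003151501267765008
```

View pics/side4.png

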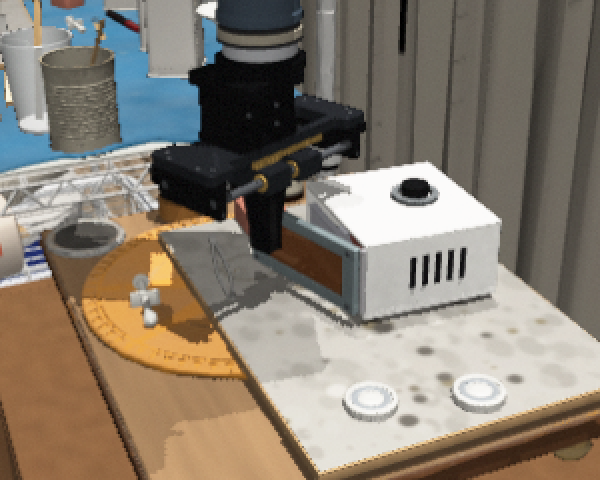

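The door is following the finger, which touches it at (265,245), and it's about 35° from shut. I'll finish the arc.

Emit:
apply_moves --plan '[0.23,0.12,0,-0.7,0.24,0.09,0,-0.7,0.25,0.06,0,-0.7,0.12,0.0,0,-0.5,0,0,0,0]'

```text
time_s: 15.32
position: [0.5223, -0.0274, 0.039]
tcp_rot: [[0.028, 1.0, -0.009], [1.0, -0.028, 0.002], [0.002, -0.009, -1.0]]
force: [-6.1, 2.0, 5.1]
opening: 0.006
grasp_force: 3.3
```

```bash
python3 st.py
```

```text
15.325 [-15.26  36.61 103.53  -0.    40.37 -13.63] [ 0.5223 -0.0274  0.039 ] [-6.1  2.   5.1] 0.0061551856049204875
```

Emit:
apply_moves --plan '[0.1,0,0,0,0.08,0,0,0,0,0,0,0]'

```text
time_s: 15.7
position: [0.5217, -0.0272, 0.0389]
tcp_rot: [[0.026, 0.999, -0.027], [1.0, -0.026, 0.004], [0.003, -0.027, -1.0]]
force: [-20.5, -3.6, 17.9]
opening: 0.003
grasp_force: 12.3
```

Emit:
apply_moves --plan '[-0.5,0,0,0,-1,0,0.0,0,0,0,1,0,0,0,1,0,0,0,1,0,-1,0,0,0,-1,0,0,0,0,0,0,0]'

```text
time_s: 16.7
position: [0.3554, -0.0272, 0.1888]
tcp_rot: [[0.03, 1.0, -0.005], [1.0, -0.03, 0.002], [0.001, -0.005, -1.0]]
force: [-0.2, -0.5, 0.3]
opening: 0.002
grasp_force: 0.0
```

```bash
python3 st.py
cat > v.py <<'E'
from h import *
np.set_printoptions(precision=3,suppress=True)
for n in("side","top"):
    p,d=bot.capture(n);P=cloud(n,d);cv2.imwrite(f"pics/{n}5.png",p[100:340,140:440,::-1].repeat(2,0).repeat(2,1))
    m=(P[...,2]>.06)&(P[...,2]<.097)&(P[...,0]<.58)&(P[...,0]>.48)&(P[...,1]<.02)&(P[...,1]>-.13)
    q=P[m]; print(n,len(q))
    for y in np.arange(-.12,.02,.02):
        w=q[abs(q[:,1]-y)<.008]
        if len(w): print(y.round(3),len(w),w[:,0].min(),np.median(w[:,0]))
    for r in bot.pinpoint(n,"start_button_top")[:1]:
        uv=np.array(r["xy"])*[560,420]; print(r["p"],atz(n,uv,.1155))
E
python3 v.py
```

```text
16.7 [-2.2490e+01  1.0000e+01  1.1801e+02 -2.0000e-02  5.2280e+01 -2.0780e+01] [ 0.3554 -0.0272  0.1888] [-0.2 -0.5  0.3] 0.0023397858714016575
side 586
-0.12 73 0.528996321139281 0.5304300490772758
-0.1 68 0.5306984841385407 0.5326496064504571
-0.08 59 0.5316110956100124 0.533719694656676
-0.06 57 0.5323286790353641 0.5345275096443836
-0.04 58 0.533746166667181 0.5355313137789564
-0.02 51 0.5340937187279859 0.5364451853113101
0.0 76 0.5345291151082313 0.5364800167255048
0.58 [ 0.63  -0.066  0.115]
top 191
-0.12 27 0.5286305052913188 0.5294457026554418
-0.1 21 0.5296591796681914 0.531851687097962
-0.08 24 0.5312911696976257 0.5416979191762343
-0.06 16 0.531569142644418 0.5336585138782386
-0.04 28 0.5327828166411473 0.5413927131516391
-0.02 14 0.5334839036328305 0.5402655561493193
0.0 24 0.5345380792784236 0.5353921085861479
0.5 [ 0.632 -0.069  0.116]
```

The door is shut: its face line has the box's yaw and sits on the rim. The button is at about (0.627, -0.066).

Emit:
apply_moves --plan '[0.7,-0.1,-0.1,0,0.7,-0.1,-0.1,0,0.8,-0.1,-0.1,0,0.8,-0.1,-0.1,0,0.8,-0.1,-0.1,0,0.8,-0.1,-0.1,0,0.8,-0.15,-0.1,0,0,0,0,0,0,0,0,0]'

```text
time_s: 18.02
position: [0.6304, -0.0657, 0.1531]
tcp_rot: [[0.029, 1.0, -0.002], [1.0, -0.029, 0.001], [0.001, -0.002, -1.0]]
force: [0.3, -0.7, 0.2]
opening: 0.004
grasp_force: 0.0
```

```bash
python3 st.py; python3 -c "
from h import *
np.set_printoptions(precision=3,suppress=True)
p,d=bot.capture('side');P=cloud('side',d)
m=(P[...,2]>.12)&(P[...,2]<.3)&(abs(P[...,0]-.627)<.03)&(abs(P[...,1]+.066)<.02);q=P[m];print(len(q),np.sort(q[:,2])[:10],q[q[:,2]<q[:,2].min()+.02].mean(0))
m=(P[...,2]>.11)&(P[...,2]<.119)&(abs(P[...,0]-.627)<.03)&(abs(P[...,1]+.066)<.03);q=P[m];print(len(q),q.min(0),q.max(0))
cv2.imwrite('pics/side6.png',p[100:340,140:440,::-1].repeat(2,0).repeat(2,1))"
```

```text
18.025 [-16.03  33.62  82.97  -0.    63.54 -14.35] [ 0.6304 -0.0657  0.1531] [ 0.3 -0.7  0.2] 0.003924709597055458
808 [0.181 0.181 0.181 0.181 0.182 0.182 0.182 0.182 0.182 0.182] [ 0.628 -0.073  0.191]
97 [ 0.611 -0.08   0.11 ] [ 0.636 -0.055  0.117]
```

View pics/side6.png

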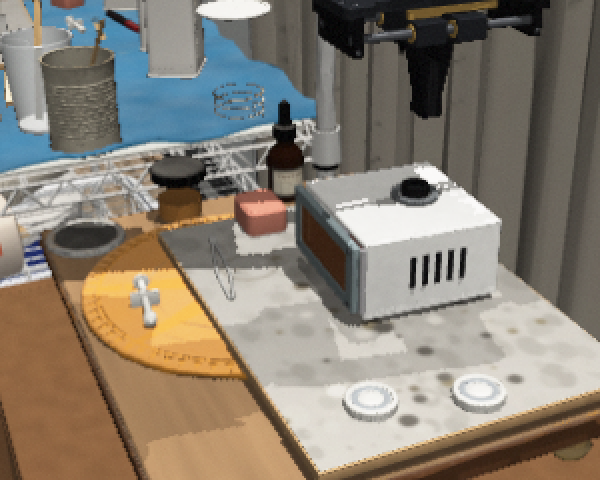

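The picture shows the door shut flush, the bystanders in place, and the closed fingertips at (430,115) above the button at (415,188). Next I shift 6 mm back and press.

Emit:
apply_moves --plan '[-0.13,-0.03,-0.4,0,0,0,-0.5,0,0,0,-0.3,0,0,0,-0.08,0,0,0,-0.08,0,0,0,-0.06,0,0,0,0,0]'

```text
time_s: 18.95
position: [0.6246, -0.0675, 0.0839]
tcp_rot: [[0.03, 1.0, 0.001], [1.0, -0.03, -0.0], [-0.0, 0.001, -1.0]]
force: [-1.0, 0.9, 3.6]
opening: 0.003
grasp_force: 1.8
```

```bash
python3 st.py
```

```text
18.95 [-16.35  38.21  86.97   0.    54.77 -14.63] [ 0.6246 -0.0675  0.0839] [-1.   0.9  3.6] 0.0034060900967962005
```

Emit:
apply_moves --plan '[0,0,-0.06,0,0,0,-0.06,0,0,0,-0.04,0,0,0,0,0]'

```text
time_s: 19.45
position: [0.6249, -0.0676, 0.0813]
tcp_rot: [[0.029, 1.0, 0.002], [1.0, -0.029, -0.001], [-0.001, 0.002, -1.0]]
force: [-10.5, 2.1, 32.6]
opening: 0.009
grasp_force: 16.1
```

```bash
python3 st.py
```

```text
19.45 [-1.633e+01  3.839e+01  8.711e+01 -3.000e-02  5.434e+01 -1.463e+01] [ 0.6249 -0.0676  0.0813] [-10.5   2.1  32.6] 0.009178988814906114
```

The button is at the bottom, with the force well past 5 N. I'll let it come up and move clear.

Emit:
apply_moves --plan '[0,0,0.3,0,0,0,0.7,0,0,0,1,0,0,0,1,0,-0.5,0,0,0,-1,0,0,0,-1,0,0,0,-1,0,0,0,0,0,0,0,0,0,0,0]'

```text
time_s: 20.7
position: [0.4508, -0.0681, 0.2256]
tcp_rot: [[0.03, 1.0, 0.003], [1.0, -0.03, -0.001], [-0.001, 0.003, -1.0]]
force: [0.0, -0.5, 0.7]
opening: 0.007
grasp_force: 0.0
```

```bash
python3 st.py; python3 v.py; python3 -c "
from h import *
p,d=bot.capture('side');P=cloud('side',d)
m=(P[...,2]>.108)&(P[...,2]<.12)&(abs(P[...,0]-.624)<.02)&(abs(P[...,1]+.067)<.02);q=P[m];print(len(q),q.max(0),np.median(q[:,2]))"
```

```text
20.7 [-2.2690e+01  1.4630e+01  1.0329e+02  1.0000e-02  6.1920e+01 -2.0950e+01] [ 0.4508 -0.0681  0.2256] [ 0.  -0.5  0.7] 0.007281396421623422
side 583
-0.12 69 0.5284247510233393 0.5304803369276669
-0.1 66 0.530629942077065 0.5325169529580306
-0.08 62 0.5318880395005288 0.5336092804972353
-0.06 53 0.5322886069410533 0.5343768301170282
-0.04 56 0.5334548338921358 0.535315258177924
-0.02 48 0.5341407305559025 0.5364685483166035
0.0 75 0.5349288348784227 0.5366798041265447
0.56 [ 0.633 -0.049  0.115]
top 0
0.67 [ 0.628 -0.066  0.116]
116 [ 0.64063754 -0.05248208  0.11676161] 0.11443416393848715
```

View pics/side5.png

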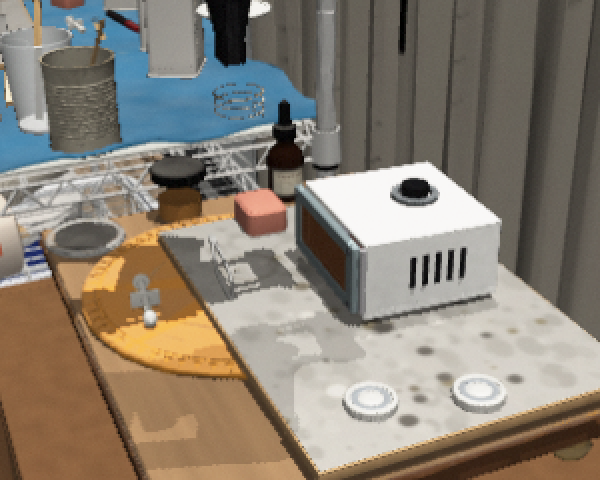

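The picture shows the door flush, the button back up at (415,188), all the bystanders in place, and the arm clear. I'll hand in.

```bash
python3 -c "
from rig import bot
print(bot.hand_in())"
```

```text
the job is handed in; nothing more can be done
None
```

Done and handed in at about 21 s: I pushed the tray home, then the door shut, then pressed the start button down and it came back up; the bystanders are where they were and the arm is clear.

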